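# Hang the print plate up to be washed

### The job

The aluminium printing plate is still on the two locating pins of the wooden registration jig. Take it by its wooden rib, lift it straight up off the pins gently, keeping it level so that it does not cock and jam, and hang it, without forcing it, by its two holes on the two pins of the slanted white stand, fully home: flat against the board, hanging down the slope below the pins. Let go of it there and do not shift the ink jar, the ink tin and the round wooden rubbing pad that stand between the jig and the stand.

Things in the scene. Friction and masses are not known exactly. Their poses are not given: they have to be found in the camera images.
- plate: Bare aluminium printing plate, 110 (x) by 180 (y) by 8, 0.36 to 0.6 kg, loose, fully down on the jig's pins at first. Origin: centre of its underside, z up. Two 11 mm through holes at x +36, y -70 and +70, near one long edge. A wooden rib on the middle of its top, 14 thick (x), 90 long (y), top 53 above the underside. Grey lino strip at x -49 to -15, top 13 above the underside.
- plate_grip (a point): Where to grip the rib across its thickness: its centre, 40 above the plate's underside (13 below the rib's top). Axes as the plate's.
- plate_holes (a point): Point midway between the centres of the plate's two holes, on its underside (plate x +36, y 0). Axes as the plate's.
- jig: Registration jig, fixed: wooden bed 160 (x) by 240 (y) by 18 high. Origin: centre of its underside on the table, z up. Two upright steel pins 9.5 in diameter stand 30 above the bed at x +36, y -70 and +70 (tops 48 above the table). The plate's holes are only 1.5 wider, so it binds if tipped or dragged sideways.
- jig_pins (a point): Point midway between the feet of the jig's two pins, on the bed (18 above the table). Axes as the jig's.
- board: White board of the slanted stand, fixed: 170 along the slope by 250, sloping 35 degrees, low edge towards the robot. Origin on its face at the middle of the nominal pin line, 135 above the table; x up the slope, y level along the board, z straight out of the face. The face runs from x -125 to +45.
- pin_line (a point): Same point and axes as the board's origin. Two steel pins stand out of the face along z at x = 0, 140 apart along y, 8 in diameter, 24 long, the last 5 tapered to 5 in diameter. Their clamped bar is set up to 15 mm to either side: the pair's middle lies at y -15 to +15, both shifted alike, NOT shown by this pose. Find them by touch or by eye; they do not yield.
- stand: The whole slanted stand that carries the board, fixed: grey base 200 by 220, origin on the table; the pin line lies above the origin.
- inkjar: Ink jar, 56 in diameter and 65 high, origin under its centre. Leave alone.
- inktin: Ink tin, 68 in diameter and 50 high, origin under its centre. Leave alone.
- baren: Round wooden rubbing pad, 100 in diameter with a knob, 42 high, origin under its centre. Leave alone.
Mind the look-alikes: they are no part of the job. Of the things shaped like the plate, the aluminium one is meant.

How it is judged:
On the way:
1. the plate has been lifted straight up clear of the jig's pins, still level and above them (z of plate_holes in the frame of jig above 0.05 m and horizontal distance between plate_holes and jig_pins below 0.03 m and angle between the z axis of plate and the z axis of jig, either way round below 0.12 rad), for 0.05 s.
At the end, for the whole second after the job is handed in: the plate hangs on both pins of the stand, on the downhill side, flat on the board (within 0.06 rad): hole line within 7 mm of the pin line along the slope, within 20 mm of the middle sideways, underside at most 4 mm off the face, at rest and released (x of plate_holes in the frame of board between -0.007 and 0.007 m and y of plate_holes in the frame of board between -0.02 and 0.02 m and z of plate_holes in the frame of board between -0.003 and 0.004 m and x of plate in the frame of board below -0.02 m and angle between the z axis of plate and the z axis of board, either way round below 0.06 rad and angle between the y axis of plate and the y axis of board, either way round below 0.06 rad and linear speed of plate below 0.02 m/s); the robot touches nothing.
It fails at once if the plate was cocked more than 0.08 rad while still on the jig's pins (z of plate_holes in the frame of jig below 0.046 m and horizontal distance between plate_holes and jig_pins below 0.03 m and angle between the z axis of plate and the z axis of jig, either way round above 0.08 rad).
It fails at once if the plate was forced against the jig with more than 40 N (contact force between plate and jig above 40 N).
It fails at once if the plate was banged or forced against the stand with more than 80 N (contact force between plate and stand above 80 N).
It fails at once if the ink jar, ink tin or rubbing pad was shifted more than 30 mm (distance of any of inkjar, inktin, baren from where it was at the start of the episode above 0.03 m).
It also fails if it takes over 67 s, if anything falls off the work surface, if the arm or the gripper's body presses on something with over 40 N, if the wrist force passes 120 N, or if a joint passes its speed limit or range.

### The arm

A 7-joint arm with a two-finger parallel gripper is mounted at the origin on the work surface. World frame = base frame: x ahead of the robot, y to its left, z up, the work surface at z = 0. Lengths are in m, angles in rad, forces in N, time in s.
With the tool pointing down it reaches from about 0.4 to 0.875 m from the base axis. Payload 19.3 kg.
Tool frame: the origin (TCP) lies at the very end of the fingers, on their centre line; the grasp point (between the pads) lies 19 mm behind it; z points along the fingers, y is the line along which they close (so a half turn about z gives the same grasp; the last joint's range is limited). The gripper opens to 85 mm and grips with 20 to 120 N. Pads are 22 mm wide; open, the fingers measure 114 mm over their backs; the gripper's body (76 mm by 85 mm) begins 54 mm behind the grasp point. The pads swing forward as they close: fully open they stand 13 mm farther back than shut.
Start: joints at [-1.255, 0.521, -0.036, 1.599, 0.021, 1.021, -0.113], TCP at [0.235, 0.579, 0.206] pointing down, gripper open.
Joint ranges: [-2.91, 2.91], [-0.3, 2.13], [-1.5, 1.42], [0.17, 2.43], [-1.26, 4.41], [0.16, 1.93], [-2.52, 2.52]. Speed limits (rad/s): [1.89, 1.89, 2.39, 2.39, 3.01, 3.01, 3.01].

### API

Orientations are given as [roll, pitch, yaw] about the fixed x, y, z axes, in that order (R = Rz(yaw) Ry(pitch) Rx(roll)).
In Python, from workcell import bot gives the robot as it stands.
- The arm moves only by the tool jog_arm, never from a script. Its argument "motion" is a list of rows, each a list of 5 numbers: the shift along the tool's x, y, z scaled (see below), then the turn about the tool's z scaled (see below), then the opening, from 0 (shut) to 1 (fully open). A call has 1 to 12 rows; each row shifts and turns the commanded pose from where the row before left it, along the tool's axes as they then stand; what a row does not reach is not made up. The controller multiplies each number of a shift by 30 mm and each number of a turn by 0.08 rad. A row lasts 1/10 s, in which the tool goes at most 50 mm and 8.59 degrees, less where a joint would pass 70% of its speed; a pose out of reach is approached as far as the arm can. A call with a number of a shift or a turn outside -1 to 1 is refused whole. A call with a gripper value outside its range is refused whole. The fingers move at their own pace and stop on an object; "newtons" is the grip in N (left out, the last holds). Time passes only in rows, so rows that do not move let the fingers close. It gives the time, the measured TCP pose, the force, the opening and the grip force at its end, in the units of the state.
- bot.observe(): the state, without advancing time (a new reading comes with each control period).
- bot.grab_frame(name): name is "side" or "top"; returns a dict with "pixels" (480x640x3 uint8, red, green, blue), "fovy" (degrees; the focal length in pixels is half the picture's height over the tangent of half this angle, whatever the lens; pixels are square), "cx", "cy" (the principal point, pixels), "k1" (the pictures are not rectified: a ray, as slopes to the right and down, at radius r is drawn at 1 + k1 r^2 times it, then the intrinsics apply), "rvec" (rotation vector, rad) and "tvec" (3), from world to camera coordinates, as OpenCV has them. Camera axes: x right, y down, z forward; pixel columns grow to the right and rows downward; lengths in m; the calibration is good to about 2 mm. A picture is of the moment at which its call begins. There is no depth.
- bot.job_done(): hands the job in; it is judged then, once.
The state is a dict: "clock": time; "qpos": joint angles; "qd": joint speeds; "joint_efforts": joint torques, N m; "position": TCP position; "tool_rot": TCP orientation; "force": force on the tool from outside, world axes, zero at the start; "moment": the same for the moment, N m; "grip_width": finger opening in m; "finger_force": force on a finger pad.
Only numpy, scipy, OpenCV 4.12 (cv2) and the standard library are available. Lean on these libraries where they do the work, as an engineer would, in place of code of your own. Each camera call takes 0.05 s, during which the arm holds its last target. There are 200 camera calls.

## Working session

There is one attempt and no reset: what is moved stays moved. The work goes in short steps, Python scripts to look and compute and a tool call to move; the robot and the scene stay as the last step left them, time stands still between calls to the robot, and variables do not carry over. Pictures are saved under pics/ and viewed, at most 10 in all, crops included, and the job is handed in when it is done.

Besides the shell and the picture viewer there is one more tool, called after "Emit:" as name(argument=value, ...) on one line, values as JSON. jog_arm: Moves the arm, as the interface text tells. Shifts and turns lie within -1 to 1; 1 stands for 30 mm of shift or 0.08 rad of turn. Its arguments: {"type":"object","properties":{"motion":{"type":"array","items":{"type":"array","items":{"type":"number"}}},"newtons":{"type":"number"}},"required":["motion"]}

```bash
mkdir -p pics; ls
cat > h.py <<'E'
import numpy as np, cv2
from workcell import bot
def cam(f):
    R=cv2.Rodrigues(np.array(f["rvec"],float))[0]; t=np.array(f["tvec"],float).ravel()
    F=240/np.tan(np.radians(f["fovy"])/2)
    return R,t,F
def ray(f,u,v):
    R,t,F=cam(f); d=np.array([(u-f["cx"])/F,(v-f["cy"])/F]); s=d.copy()
    for _ in range(30): s=d/(1+f["k1"]*(s@s))
    return -R.T@t, R.T@np.array([s[0],s[1],1.])
def onz(f,u,v,z):
    o,d=ray(f,u,v); return o+d*(z-o[2])/d[2]
def proj(f,P):
    R,t,F=cam(f); c=R@np.array(P,float)+t; s=c[:2]/c[2]; s=s*(1+f["k1"]*(s@s))
    return s*F+[f["cx"],f["cy"]]
def tri(fa,a,fb,b):
    o1,d1=ray(fa,*a); o2,d2=ray(fb,*b)
    s=np.linalg.lstsq(np.c_[d1,-d2],o2-o1,rcond=None)[0]
    p,q=o1+d1*s[0],o2+d2*s[1]; return (p+q)/2,np.linalg.norm(p-q)
E
python3 - <<'E'
from h import *
import pickle
for n in("top","side"):
    f=bot.grab_frame(n); pickle.dump(f,open(n+"0.pkl","wb")); cv2.imwrite(f"pics/{n}0.png",f["pixels"][:,:,::-1])
    R,t,F=cam(f); print(n,F,f["k1"],-R.T@t,R[2])
print(bot.observe())
E
```

```text
pics
top 471.4059431292896 -0.014169918563735912 [0.46343563 0.10595181 1.24482202] [ 0.0805144   0.01524049 -0.99663692]
side 456.5609647860017 -0.0616000967647268 [ 0.23658552 -0.43961071  0.73502854] [ 0.34682427  0.60653297 -0.71542343]
{'clock': 0.1, 'qpos': array([-1.25522231,  0.52194354, -0.03631932,  1.59995724,  0.02117062,
        1.02106225, -0.11280687]), 'qd': array([ 0.00279052, -0.00261686,  0.00051527, -0.00066852,  0.00060264,
       -0.00011069,  0.00082887]), 'joint_efforts': array([ 3.20349267e-03, -9.28490281e+01,  1.98359303e+00, -3.70547247e+01,
        1.80712470e-02,  5.30869322e-03,  6.73412728e-06]), 'position': array([0.23508079, 0.57875895, 0.2054879 ]), 'tool_rot': array([-3.14060700e+00,  4.68131896e-05,  2.75577854e+00]), 'force': array([ 0.10210157,  1.31482812, -0.65245409]), 'moment': array([ 0.02675163,  0.00173689, -0.02495488]), 'finger_force': 0.0, 'grip_width': 0.0850530257543175}
```

View pics/top0.png

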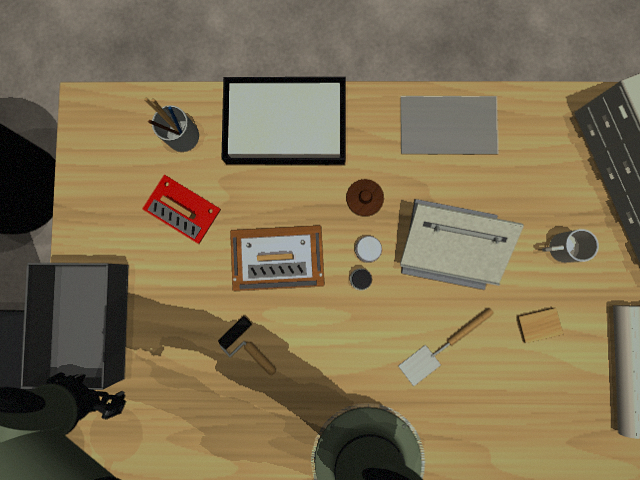

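View pics/side0.png

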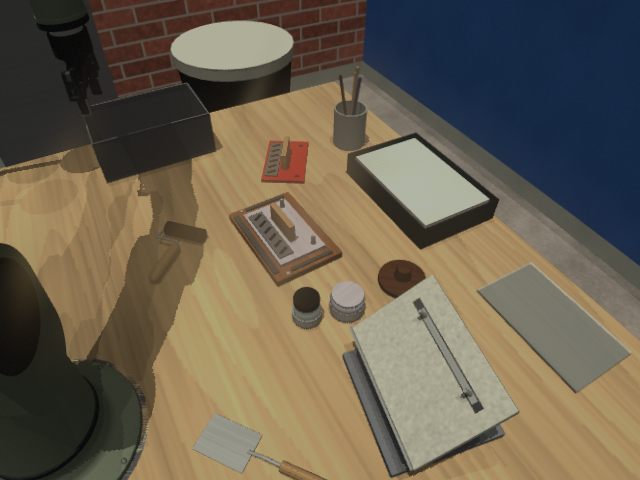

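The look-alikes are the aluminium plate on the wooden jig at top (277,257) / side (283,232), the red plate at top (181,208), and the flat grey sheet at top (449,125). I choose the aluminium one on the jig. The stand is at top (462,245), with its pin bar running from about (427,227) to (510,240).

Run:
```python
import cv2,numpy as np
t=cv2.imread("pics/top0.png");s=cv2.imread("pics/side0.png")
def up(a,w,h):return cv2.resize(a,(w,h),interpolation=cv2.INTER_CUBIC)
a=up(t[215:300,220:340],400,283)   # 3.333
b=up(t[190:295,390:530],400,300)   # 2.857
c=up(s[185:285,220:350],400,308)[:283] #3.077
d=up(s[270:480,340:620],400,300)  #1.4286
cv2.imwrite("pics/crop1.png",np.vstack([np.hstack([a,c]),np.hstack([b,d])]))
```

```text
(no output)
```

View pics/crop1.png

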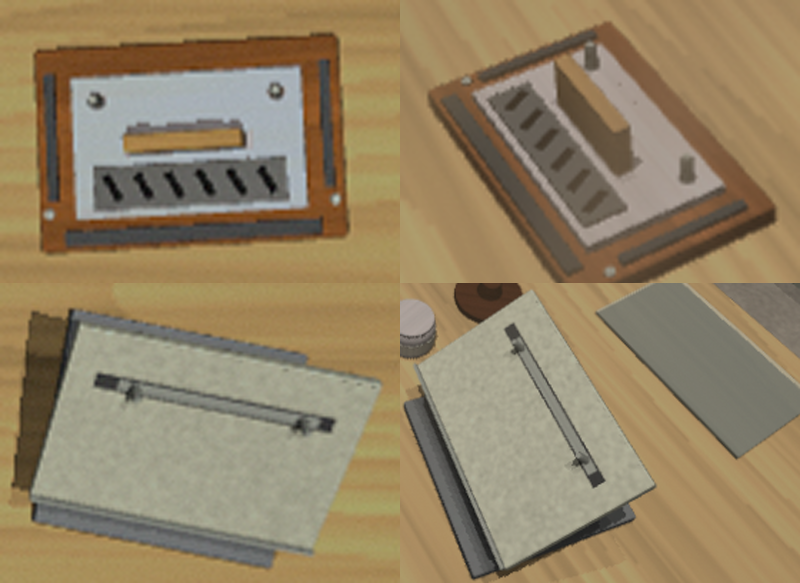

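The plate shows white with its holes on the far side: pins at top (249,245) and (303,242), rib centre about (275,257). The board corners and both stand pins are visible in both views. Next I triangulate them and zoom in on the stand pins.

Run:
```python
from h import *
import pickle
T=pickle.load(open("top0.pkl","rb"));S=pickle.load(open("side0.pkl","rb"))
ta=lambda x,y:(220+x/3.333,215+y/3.333); sc=lambda x,y:(220+(x-400)/3.077,185+y/3.077)
tb=lambda x,y:(390+x/2.857,190+(y-283)/2.857); sd=lambda x,y:(340+(x-400)/1.4286,270+(y-283)/1.4286)
np.set_printoptions(precision=4,suppress=True)
for n,a,b in [("jpinL",ta(96,99),sc(590,45)),("jpinR",ta(276,90),sc(687,158))]:
    print(n,*tri(T,a,S,b),onz(T,*a,.048),onz(S,*b,.048))
P=[onz(T,*ta(*p),.026) for p in[(70,82),(300,66),(310,205),(80,220)]]
print("plate",*P,np.mean(P,0))
J=[onz(T,*ta(*p),.018) for p in[(34,50),(337,35),(348,236),(42,252)]]
print("jig",*J,np.mean(J,0)); 
for n,a,b in [("TL",tb(72,322),sd(532,292)),("TR",tb(382,380),sd(655,487)),("BR",tb(312,552),sd(500,570)),("BL",tb(32,500),sd(417,368))]:
    print(n,*tri(T,a,S,b))
c=[]
for f,u,v in[(T,436,227),(T,496,240),(S,421,314),(S,466,395)]:
    p=f["pixels"][v-15:v+15,u-20:u+20,::-1]; c.append(cv2.resize(p,(400,300),interpolation=cv2.INTER_CUBIC))
cv2.imwrite("pics/pins.png",np.vstack([np.hstack(c[:2]),np.hstack(c[2:])]))
```

```text
jpinL [0.5498 0.3042 0.0494] 0.000628937022159132 [0.5502 0.3043 0.048 ] [0.5501 0.3058 0.048 ]
jpinR [0.558  0.1664 0.0474] 0.0003474573155447116 [0.5578 0.1665 0.048 ] [0.5579 0.1658 0.048 ]
plate [0.565  0.3286 0.026 ] [0.5784 0.149  0.026 ] [0.4704 0.1405 0.026 ] [0.4577 0.3187 0.026 ] [0.5179 0.2342 0.026 ]
jig [0.5908 0.359  0.018 ] [0.6037 0.1204 0.018 ] [0.4465 0.111  0.018 ] [0.4326 0.3494 0.018 ] [0.5184 0.2349 0.018 ]
TL [ 0.6416 -0.1015  0.1493] 0.0012036546949840744
TR [ 0.5927 -0.3495  0.1556] 0.0026569835531568935
BR [ 0.4522 -0.3219  0.0662] 0.003731100672646222
BL [ 0.4994 -0.0814  0.066 ] 0.003897033577324344
```

View pics/pins.png

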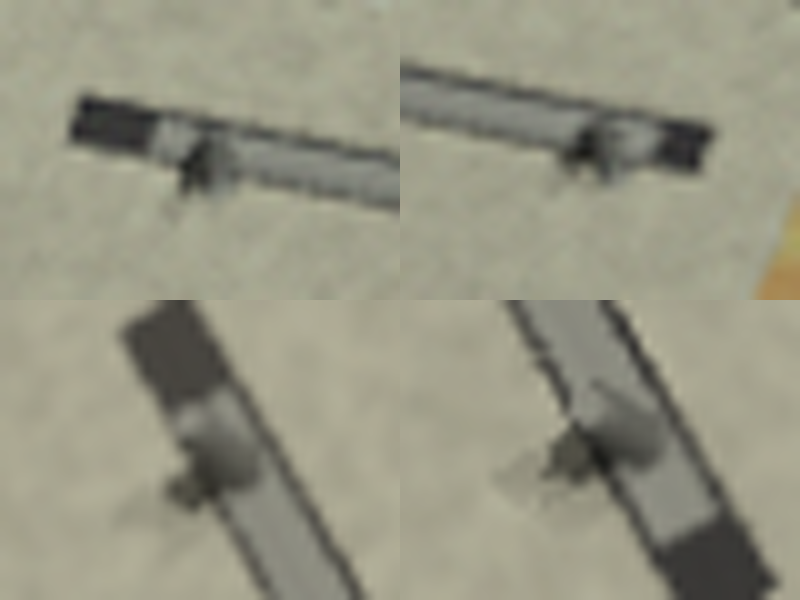

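```bash
cat >> h.py <<'E'
def boardf(o=(.5797,-.2192,.135),yaw=-.195):
    y=np.array([-np.sin(yaw),np.cos(yaw),0]); h=np.array([np.cos(yaw),np.sin(yaw),0]); a=np.radians(35)
    x=h*np.cos(a)+[0,0,np.sin(a)]; return np.array(o),np.c_[x,y,np.cross(x,y)]
E
python3 - <<'E'
from h import *
import pickle
T=pickle.load(open("top0.pkl","rb"));S=pickle.load(open("side0.pkl","rb"))
np.set_printoptions(precision=1,suppress=True)
o,B=boardf()
for n,q in dict(TL=(45,125,0),TR=(45,-125,0),BR=(-125,-125,0),BL=(-125,125,0),Lb=(0,70,0),Lt=(0,70,24),Rb=(0,-70,0),Rt=(0,-70,24)).items():
    p=o+B@(np.array(q)/1000); print(n,proj(T,p),proj(S,p))
tb=lambda x,y:(390+x/2.857,190+(y-283)/2.857); sd=lambda x,y:(340+(x-400)/1.4286,270+(y-283)/1.4286)
print([np.array(tb(*p)) for p in[(72,322),(382,380),(312,552),(32,500)]],[np.array(sd(*p)) for p in[(532,292),(655,487),(500,570),(417,368)]])
# crop to full
ct=lambda i,x,y:([(416,212),(476,225)][i][0]+x/10,[(416,212),(476,225)][i][1]+y/10)
cs=lambda i,x,y:([(401,299),(446,380)][i][0]+x/10,[(401,299),(446,380)][i][1]+y/10)
np.set_printoptions(precision=4,suppress=True)
for n,a,b in[("Lpin",ct(0,215,170),cs(0,235,460-300)),("Rpin",ct(1,615-400,155),cs(1,640-400,435-300)),("Ldark",ct(0,195,165),cs(0,185,190)),("Rdark",ct(1,180,155),cs(1,170,160))]:
    p,e=tri(T,a,S,b); print(n,a,b,p,e,B.T@(p-o))
E
```

```text
TL [417.2 203.3] [433.4 273.1]
TR [524.  224.6] [520.  411.2]
BR [498.4 283.6] [412.7 470.6]
BL [399.5 263.6] [351.3 327.5]
Lb [435.2 224.8] [425.7 313.8]
Lt [436.1 229.6] [420.  308.6]
Rb [493.8 236.5] [469.9 391.5]
Rt [495.8 241.5] [464.7 387.9]
[array([415.2, 203.7]), array([523.7, 224. ]), array([499.2, 284.2]), array([401.2, 266. ])] [array([432.4, 276.3]), array([518.5, 412.8]), array([410. , 470.9]), array([351.9, 329.5])]
Lpin (437.5, 229.0) (424.5, 315.0) [ 0.5837 -0.1548  0.1433] 0.003309709403752901 [-0.0022  0.064   0.0117]
Rpin (497.5, 240.5) (470.0, 393.5) [ 0.5565 -0.2927  0.1472] 0.0022468130305389198 [ 0.0001 -0.0766  0.0149]
Ldark (435.5, 228.5) (419.5, 318.0) [ 0.5835 -0.1511  0.1309] 0.0032994030253041995 [-0.0101  0.0676  0.0021]
Rdark (494.0, 240.5) (463.0, 396.0) [ 0.5558 -0.2883  0.1323] 0.00273011689216752 [-0.0098 -0.0724  0.0036]
```

Emit:
jog_arm(motion=[[0,0,0,1,1],[0,0,0,1,1],[0,0,0,1,1],[0,0,0,1,1],[0,0,0,1,1],[0,0,0,1,1],[0,0,0,1,1],[0,0,0,1,1],[0,0,0,1,1],[0,0,0,1,1],[0,0,0,1,1],[0,0,0,1,1]])

```text
clock: 1.3
position: [0.2351, 0.5789, 0.2057]
tool_rot: [-3.141, 0.001, 1.792]
force: [-0.7, 0.3, -0.1]
grip_width: 0.0852
finger_force: 0.0
```

Emit:
jog_arm(motion=[[0,0,0,1,1],[0,0,0,1,1],[0,0,0,0.06,1],[0,0,0,0,1],[0,0,0,0,1]])

```text
clock: 1.8
position: [0.2351, 0.579, 0.2059]
tool_rot: [-3.141, 0.0, 1.633]
force: [0.9, -0.7, -0.6]
grip_width: 0.0851
finger_force: 0.0
```

```bash
cat >> h.py <<'E'
from scipy.spatial.transform import Rotation as Ro
def go(p,yang=None):
    "jog units (shift/30mm in tool axes) to TCP p; turn units for tool-y heading yang"
    s=bot.observe(); R=Ro.from_euler("xyz",s["tool_rot"]).as_matrix()
    y=np.arctan2(R[1,1],R[0,1])
    print("clock",s["clock"],"pos",s["position"],"yhead",y,"F",s["force"],"w",s["grip_width"],"units",R.T@(np.array(p)-s["position"])/.03,"turn",None if yang is None else -(yang-y)/.08)
E
python3 - <<'E'
from h import *
import pickle
np.set_printoptions(precision=4,suppress=True)
T=pickle.load(open("top0.pkl","rb"));S=pickle.load(open("side0.pkl","rb"))
l,e=tri(T,(437.8,229.8),S,(421.5,311));r,g=tri(T,(497.3,242),S,(466.5,389.5))
print(l,e,r,g,np.linalg.norm(l-r),(l+r)/2,np.arctan2(-(l-r)[0],(l-r)[1]))
go((.518,.2335,.16),.06)
E
```

```text
[ 0.5795 -0.1521  0.1537] 0.00034870150684467076 [ 0.5518 -0.2885  0.1564] 0.001016362776957754 0.13915911091690544 [ 0.5656 -0.2203  0.1551] -0.20042197385806673
clock 1.8 pos [0.2351 0.579  0.2059] yhead 0.06211048257203424 F [ 0.9302 -0.7092 -0.637 ] w 0.08512761961554845 units [-12.0791   8.6958   1.5303] turn 0.02638103215042804
```

Emit:
jog_arm(motion=[[-1,0.72,0.13,0,1],[-1,0.72,0.13,0,1],[-1,0.72,0.13,0,1],[-1,0.72,0.13,0,1],[-1,0.72,0.13,0,1],[-1,0.72,0.13,0,1],[-1,0.72,0.13,0,1],[-1,0.72,0.13,0,1],[-1,0.72,0.13,0,1],[-1,0.72,0.13,0,1],[-1,0.72,0.13,0,1],[-1,0.72,0.13,0,1]])

```text
clock: 3.0
position: [0.5164, 0.234, 0.1592]
tool_rot: [3.141, -0.0, 1.632]
force: [1.4, -0.1, -0.3]
grip_width: 0.0852
finger_force: 0.0
```

Emit:
jog_arm(motion=[[0,0,0,0,0.5],[0,0,0,0,0.5],[0,0,0,0,0.5],[0,0,0,0,0.5]])

```text
clock: 3.4
position: [0.515, 0.2363, 0.1593]
tool_rot: [-3.142, -0.0, 1.633]
force: [0.5, 0.4, 0.5]
grip_width: 0.0427
finger_force: 0.0
```

Run:
```python
from h import *
import pickle
np.set_printoptions(precision=4,suppress=True)
go((.518,.2335,.042),.06)
f=bot.grab_frame("side"); g=bot.grab_frame("top")
p=f["pixels"][130:290,180:380,::-1];q=g["pixels"][205:305,210:335,::-1]
cv2.imwrite("pics/a.png",np.hstack([cv2.resize(p,(500,400)),cv2.resize(q,(300,240)).copy() if 0 else cv2.copyMakeBorder(cv2.resize(q,(300,240)),0,160,0,0,cv2.BORDER_CONSTANT)]))
```

```text
clock 3.4 pos [0.515  0.2363 0.1593] yhead 0.0621434727786116 F [0.5178 0.3878 0.4852] w 0.04269479845887385 units [-0.1015  0.0927  3.9096] turn 0.02679340973264499
```

View pics/a.png

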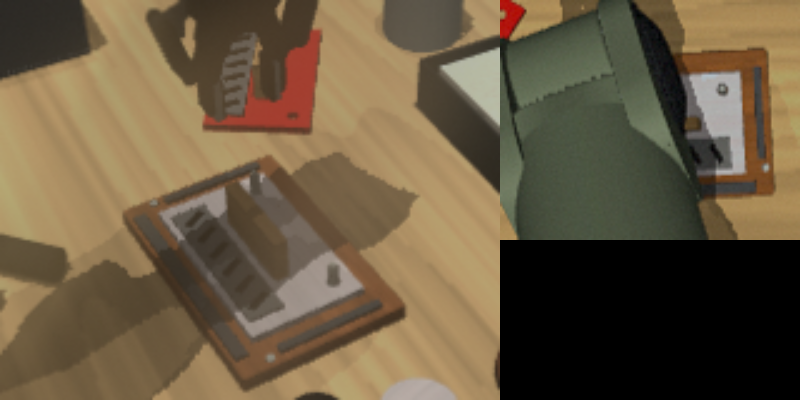

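The fingers straddle the rib line from above, at crop (220,110) and (272,95). Now I descend.

Emit:
jog_arm(motion=[[-0.1,0.09,0.9,0,0.5],[0,0,0.9,0,0.5],[0,0,0.9,0,0.5],[0,0,0.7,0,0.5],[0,0,0.5,0,0.5],[0,0,0,0,0.25],[0,0,0,0,0.25],[0,0,0,0,0.25],[0,0,0,0,0.22]], newtons=20)

```text
clock: 4.4
position: [0.519, 0.2328, 0.0432]
tool_rot: [3.14, -0.001, 1.631]
force: [-0.1, -0.2, 0.7]
grip_width: 0.0189
finger_force: 0.0
```

Run:
```python
from h import *
np.set_printoptions(precision=4,suppress=True)
go((.518,.2335,.042),.06)
f=bot.grab_frame("side"); 
p=f["pixels"][170:270,220:345,::-1]
cv2.imwrite("pics/b.png",cv2.resize(p,(625,500)))
```

```text
clock 4.4 pos [0.519  0.2328 0.0432] yhead 0.06029098797138293 F [-0.0516 -0.2104  0.6779] w 0.018916361986588106 units [ 0.0253 -0.0305  0.0388] turn 0.003637349642286649
```

View pics/b.png

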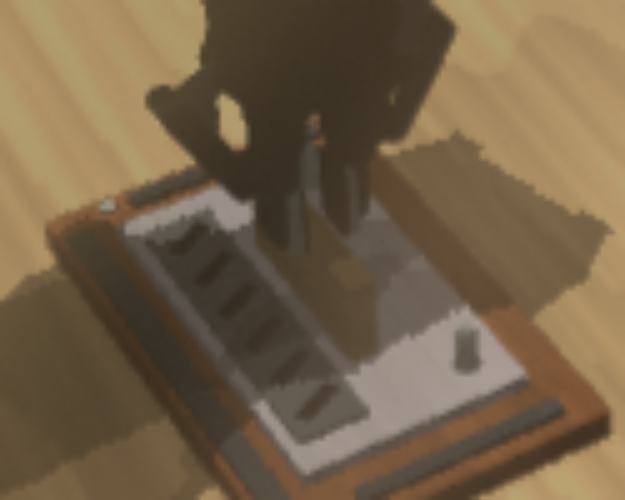

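The rib is between the fingers with no contact at 19 mm opening. I close gently.

Emit:
jog_arm(motion=[[0,0,0,0,0.19],[0,0,0,0,0.18]])

```text
clock: 4.65
position: [0.5187, 0.2326, 0.0425]
tool_rot: [3.141, -0.0, 1.631]
force: [-0.1, -0.2, 0.3]
grip_width: 0.0152
finger_force: 0.3
```

Emit:
jog_arm(motion=[[0,0,0,0,0.17],[0,0,0,0,0.16]])

```text
clock: 4.85
position: [0.5189, 0.2326, 0.0425]
tool_rot: [3.141, -0.0, 1.631]
force: [2.3, 0.1, 2.6]
grip_width: 0.0142
finger_force: 4.9
```

Emit:
jog_arm(motion=[[0,0,0,0,0.14],[0,0,0,0,0.1]])

```text
clock: 5.05
position: [0.5189, 0.2326, 0.0425]
tool_rot: [3.141, -0.0, 1.631]
force: [1.5, 0.8, 5.2]
grip_width: 0.0127
finger_force: 19.7
```

Emit:
jog_arm(motion=[[0,0,0,0,0],[0,0,-0.05,0,0],[0,0,-0.05,0,0],[0,0,-0.05,0,0],[0,0,-0.05,0,0]], newtons=45)

```text
clock: 5.55
position: [0.5183, 0.2324, 0.0481]
tool_rot: [-3.141, 0.0, 1.631]
force: [1.9, 0.8, -6.1]
grip_width: 0.0115
finger_force: 43.9
```

Emit:
jog_arm(motion=[[0,0,-0.1,0,0],[0,0,-0.1,0,0],[0,0,-0.1,0,0]])

```text
clock: 5.85
position: [0.5184, 0.2324, 0.0575]
tool_rot: [-3.141, 0.0, 1.631]
force: [0.5, 0.2, -5.8]
grip_width: 0.0112
finger_force: 44.0
```

Emit:
jog_arm(motion=[[0,0,-0.2,0,0],[0,0,-0.2,0,0],[0,0,-0.2,0,0],[0,0,-0.3,0,0],[0,0,-0.3,0,0],[0,0,-0.3,0,0],[0,0,0,0,0]])

```text
clock: 6.55
position: [0.5191, 0.2328, 0.1037]
tool_rot: [3.14, -0.001, 1.631]
force: [0.7, -0.7, -5.8]
grip_width: 0.0116
finger_force: 44.2
```

Emit:
jog_arm(motion=[[0,0,-0.5,0,0],[0,0,-0.8,0,0],[0,0,-0.8,0,0],[0,0,-0.8,0,0],[0,0,-0.7,0,0],[0,0,-0.3,0,0],[0,0,0,0,0]])

```text
clock: 7.25
position: [0.5187, 0.2326, 0.2198]
tool_rot: [3.14, -0.001, 1.631]
force: [0.8, -0.8, -6.0]
grip_width: 0.0119
finger_force: 44.4
```

Run:
```python
from h import *
np.set_printoptions(precision=4,suppress=True)
a=-.2; h=np.array([np.cos(a),np.sin(a)])
tip=np.array([.5656,-.2203]); c=tip-.036*h; print(c)
go((*c,.225),a)
```

```text
[ 0.5303 -0.2131]
clock 7.25 pos [0.5187 0.2326 0.2198] yhead 0.06017879387361126 F [ 0.8045 -0.8244 -6.0424] w 0.011873187790537188 units [-14.8554  -0.5085  -0.1857] turn 3.252234923420141
```

Emit:
jog_arm(motion=[[-0.4,-0.03,0,0,0],[-0.7,-0.03,0,0,0],[-0.9,-0.03,0,0,0],[-1,-0.04,0,0,0],[-1,-0.04,0,0,0],[-1,-0.04,0,0,0],[-1,-0.04,0,0,0],[-1,-0.04,0,0,0],[-1,-0.04,0,0,0],[-1,-0.04,0,0,0],[-1,-0.04,0,0,0],[-1,-0.04,0,0,0]])

```text
clock: 8.45
position: [0.5236, -0.0997, 0.218]
tool_rot: [-3.14, 0.0, 1.63]
force: [0.1, -0.1, -5.0]
grip_width: 0.0116
finger_force: 44.4
```

Emit:
jog_arm(motion=[[-1,0,0,0,0],[-1,0,0,0,0],[-0.6,0,0,0,0],[-0.3,0,0,0,0],[0,0,0,0.8,0],[0,0,0,0.8,0],[0,0,0,0.8,0],[0,0,0,0.6,0],[0,0,0,0.25,0],[0,0,0,0,0],[0,0,0,0,0]])

```text
clock: 9.55
position: [0.5299, -0.1844, 0.219]
tool_rot: [-3.141, -0.0, 1.372]
force: [0.6, 0.4, -5.1]
grip_width: 0.0118
finger_force: 44.4
```

Run:
```python
from h import *
np.set_printoptions(precision=4,suppress=True)
a=-.2; h=np.array([np.cos(a),np.sin(a)])
c=np.array([.5656,-.2203])-.034*h
go((*c,.1895),a)
f=bot.grab_frame("side"); g=bot.grab_frame("top")
p=f["pixels"][220:460,340:580,::-1];q=g["pixels"][180:300,390:540,::-1]
cv2.imwrite("pics/c.png",np.hstack([cv2.resize(p,(480,480)),cv2.copyMakeBorder(cv2.resize(q,(320,256)),0,224,0,0,cv2.BORDER_CONSTANT)]))
```

```text
clock 9.55 pos [ 0.5299 -0.1844  0.219 ] yhead -0.1984484646901798 F [ 0.5965  0.373  -5.1199] w 0.011754673468270992 units [-0.936   0.2693  0.9816] turn 0.019394191372752723
```

View pics/c.png

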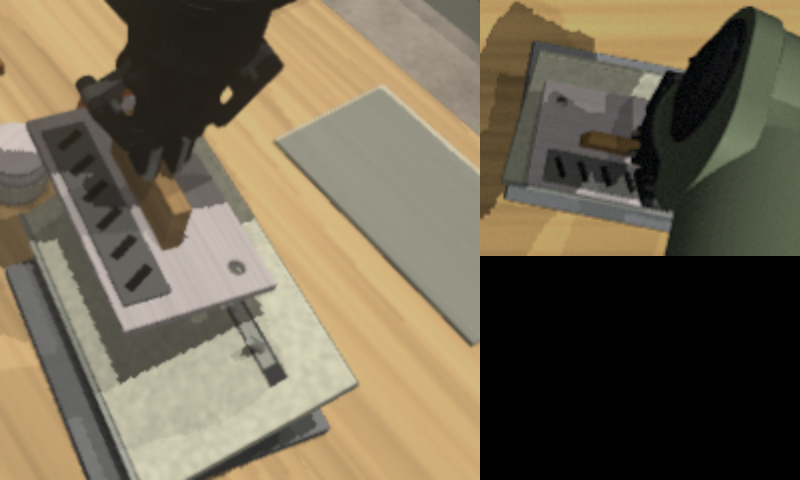

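The plate is level above the stand, with its right hole in side at (458.5,353.5) and its left hole in top at (428.4,226). I check the grip offset against those.

Run:
```python
from h import *
import pickle
np.set_printoptions(precision=4,suppress=True)
T=pickle.load(open("top0.pkl","rb"));S=pickle.load(open("side0.pkl","rb"))
t=np.array([.5299,-.1844]);a=-.1985;h=np.array([np.cos(a),np.sin(a)]);l=np.array([-h[1],h[0]])
for n,f,uv in(("R",S,(458.5,353.5)),("L",T,(428.4,226))):
    d=onz(f,*uv,.2025)[:2]-t; print(n,d@h,d@l)
```

```text
R 0.03583585770226279 -0.065610780607481
L 0.03887144376273609 0.0737163906036064
```

Emit:
jog_arm(motion=[[-0.4,0.1,0.2,0,0],[-0.4,0.1,0.3,0,0],[-0.2,0.07,0.3,0,0],[0,0,0.18,0,0],[0,0,0,0,0],[0,0,0,0,0]])

```text
clock: 10.25
position: [0.5321, -0.2153, 0.1897]
tool_rot: [-3.141, -0.0, 1.371]
force: [-0.2, -0.9, -6.7]
grip_width: 0.0118
finger_force: 44.4
```

Run:
```python
from h import *
np.set_printoptions(precision=4,suppress=True)
a=-.2; h=np.array([np.cos(a),np.sin(a)])
c=np.array([.5656,-.2203])-.034*h
go((*c,.1895),a)
t=bot.observe()["position"]; l=np.array([-h[1],h[0]])
f=bot.grab_frame("side"); g=bot.grab_frame("top"); im=[]
for F,s in((f,-1),(g,1)):
    P=np.r_[t[:2]+.036*h+s*.07*l,t[2]-.0165]; u,v=np.round(proj(F,P)).astype(int); print(proj(F,P),u,v)
    im.append(cv2.resize(F["pixels"][v-15:v+15,u-20:u+20,::-1],(400,300),interpolation=cv2.INTER_CUBIC))
cv2.imwrite("pics/d.png",np.hstack(im))
```

```text
clock 10.25 pos [ 0.5321 -0.2153  0.1897] yhead -0.19954137420876147 F [-0.2373 -0.9307 -6.7163] w 0.01182174027023938 units [ 0.0589 -0.0052  0.0063] turn 0.005732822390481715
[471.3954 384.7189] 471 385
[440.6049 228.0709] 441 228
```

View pics/d.png

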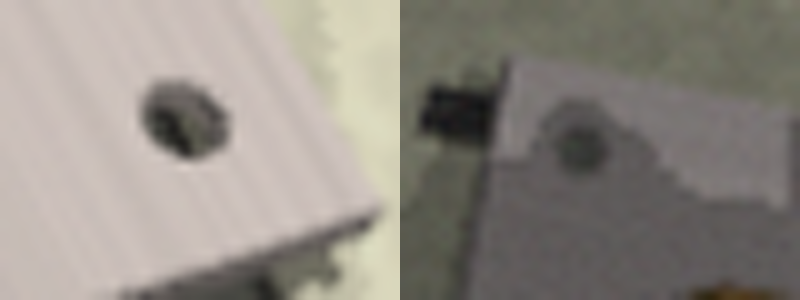

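Run:
```python
from h import *
import pickle
np.set_printoptions(precision=4,suppress=True)
T=pickle.load(open("top0.pkl","rb"));S=pickle.load(open("side0.pkl","rb"))
a=-.2;h=np.array([np.cos(a),np.sin(a)]);l=np.array([-h[1],h[0]])
z=.1897-.0165
for n,f,uv,tip in(("R",S,(469.6,382),(.5518,-.2885)),("L",T,(438.8,227),(.5795,-.1521))):
    d=onz(f,*uv,z)[:2]-tip; print(n,onz(f,*uv,z),"hole-tip along h,l",d@h,d@l)
# same-camera pixel check: project R tip & L tip
print(proj(S,(.5518,-.2885,.1564)),proj(T,(.5795,-.1521,.1537)))
```

```text
R [ 0.554  -0.2868  0.1732] hole-tip along h,l 0.0018094265956404814 0.0020653746914282172
L [ 0.5837 -0.1498  0.1732] hole-tip along h,l 0.0036622374406166396 0.003106004444045001
[466.1361 389.5154] [437.8312 229.7356]
```

Moving about 2.5 mm to the right, then lowering while watching the force.

Emit:
jog_arm(motion=[[-0.08,0,0,0,0],[0,0,0.1,0,0],[0,0,0.1,0,0],[0,0,0,0,0]])

```text
clock: 10.75
position: [0.5313, -0.2178, 0.1833]
tool_rot: [-3.141, -0.0, 1.371]
force: [-0.7, 0.4, -5.3]
grip_width: 0.0115
finger_force: 44.4
```

Emit:
jog_arm(motion=[[0,0,0.07,0,0],[0,0,0.07,0,0],[0,0,0,0,0]])

```text
clock: 11.05
position: [0.5314, -0.2179, 0.1793]
tool_rot: [-3.141, 0.0, 1.371]
force: [-0.7, 0.2, -5.2]
grip_width: 0.0118
finger_force: 44.5
```

Emit:
jog_arm(motion=[[0,0,0.05,0,0],[0,0,0.05,0,0],[0,0,0,0,0]])

```text
clock: 11.35
position: [0.5313, -0.2184, 0.1766]
tool_rot: [-3.141, 0.0, 1.37]
force: [-2.8, -3.5, -1.8]
grip_width: 0.0115
finger_force: 44.8
```

Emit:
jog_arm(motion=[[-0.03,0,0,0,0],[0,0,0,0,0]])

```text
clock: 11.55
position: [0.5314, -0.2188, 0.1766]
tool_rot: [-3.141, -0.0, 1.371]
force: [-2.7, -0.8, -2.8]
grip_width: 0.0115
finger_force: 44.7
```

Emit:
jog_arm(motion=[[-0.02,-0.02,0,0,0],[0,0,0,0,0]])

```text
clock: 11.75
position: [0.5307, -0.2192, 0.1766]
tool_rot: [3.141, -0.0, 1.371]
force: [-0.6, -0.3, -4.4]
grip_width: 0.0118
finger_force: 44.6
```

Emit:
jog_arm(motion=[[0,0,0.05,0,0],[0,0,0,0,0]])

```text
clock: 11.95
position: [0.5305, -0.2192, 0.1749]
tool_rot: [-3.141, -0.0, 1.371]
force: [-0.4, -0.7, -5.3]
grip_width: 0.0117
finger_force: 44.4
```

Emit:
jog_arm(motion=[[0,0,0.04,0,0],[0,0,0,0,0]])

```text
clock: 12.15
position: [0.5306, -0.2192, 0.1737]
tool_rot: [-3.141, -0.0, 1.371]
force: [-0.9, 0.3, -5.7]
grip_width: 0.0118
finger_force: 44.5
```

Emit:
jog_arm(motion=[[0,0,0.04,0,0],[0,0,0,0,0]])

```text
clock: 12.35
position: [0.5306, -0.2192, 0.1726]
tool_rot: [-3.141, -0.0, 1.371]
force: [-0.5, 0.9, -4.4]
grip_width: 0.0117
finger_force: 44.6
```

Emit:
jog_arm(motion=[[0,0,0.04,0,0],[0,0,0,0,0]])

```text
clock: 12.55
position: [0.5305, -0.2192, 0.1715]
tool_rot: [-3.141, -0.0, 1.371]
force: [-2.2, 1.9, -1.7]
grip_width: 0.0115
finger_force: 45.0
```

The holes are on the pin tips: the underside is about 9 mm below the tip tops and the lateral force is small. The tool cannot tilt, so I ease the fingers open. The plate should pivot on the pins while the rib leans on the downslope finger.

Emit:
jog_arm(motion=[[0,0,0,0,0.1],[0,0,0,0,0.13],[0,0,0,0,0.15],[0,0,0,0,0.16],[0,0,0,0,0.17],[0,0,0,0,0.18]], newtons=20)

```text
clock: 13.15
position: [0.5306, -0.2195, 0.1715]
tool_rot: [-3.142, 0.0, 1.371]
force: [-3.7, 1.1, -1.0]
grip_width: 0.0152
finger_force: 1.6
```

Emit:
jog_arm(motion=[[0,0,0,0,0.2],[0,0,0,0,0.22],[0,0,0,0,0.24],[0,0,0,0,0.26],[0,0,0,0,0.26]])

```text
clock: 13.65
position: [0.5309, -0.2194, 0.1716]
tool_rot: [3.141, 0.0, 1.371]
force: [0.1, -1.0, 0.0]
grip_width: 0.0222
finger_force: 0.0
```

Run:
```python
from h import *
f=bot.grab_frame("side"); g=bot.grab_frame("top")
print(bot.observe()["force"],bot.observe()["moment"])
p=f["pixels"][240:440,370:550,::-1];q=g["pixels"][190:290,395:485,::-1]
cv2.imwrite("pics/e.png",np.hstack([cv2.resize(p,(450,500),interpolation=2),cv2.copyMakeBorder(cv2.resize(q,(342,380),interpolation=2),0,120,0,0,0)]))
```

```text
[-1.43185067 -0.08532836  0.42388354] [-0.00029529 -0.00831347 -0.07572882]
```

View pics/e.png

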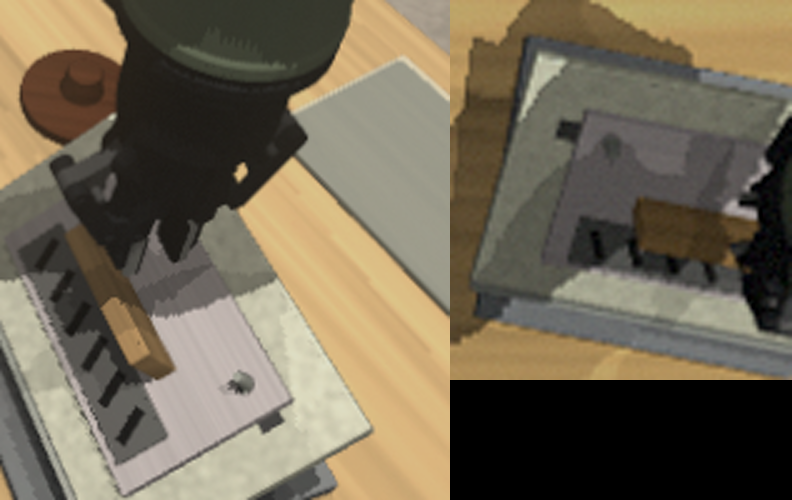

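The plate has tipped onto the board with a pin showing through the right hole at crop (243,380), and the arm force is near zero. I retreat straight up and to the side, then check.

Emit:
jog_arm(motion=[[0,0,-0.1,0,0.3],[0,0,-0.3,0,0.35],[0,0,-0.6,0,0.35],[0,0,-0.9,0,0.35],[0,0,-0.9,0,0.35],[0,0,-0.7,0,0.35],[0.5,0,-0.3,0,0.35],[1,0,0,0,0.35],[1,0,0,0,0.35],[1,0,0,0,0.35],[1,0,0,0,0.35],[1,0,0,0,0.35]])

```text
clock: 14.95
position: [0.5636, -0.0565, 0.2864]
tool_rot: [3.141, -0.0, 1.371]
force: [0.8, 0.4, -0.2]
grip_width: 0.0298
finger_force: 0.0
```

Emit:
jog_arm(motion=[[1,0,0,0,0.35],[1,0,0,0,0.35],[1,0,0,0,0.35],[1,0,0,0,0.35],[1,0,0,0,0.35],[0.5,0,0,0,0.35],[0,0,0,0,0.35]])

```text
clock: 15.65
position: [0.5963, 0.1061, 0.2856]
tool_rot: [-3.142, -0.0, 1.374]
force: [0.6, 0.1, -0.2]
grip_width: 0.0302
finger_force: 0.0
```

Run:
```python
from h import *
import pickle
f=bot.grab_frame("side"); g=bot.grab_frame("top")
pickle.dump((f,g),open("end.pkl","wb"))
p=f["pixels"][265:465,345:525,::-1];q=g["pixels"][195:295,395:525,::-1]
cv2.imwrite("pics/f.png",np.hstack([cv2.resize(p,(360,400),interpolation=2),cv2.copyMakeBorder(cv2.resize(q,(429,330),interpolation=2),0,70,0,0,0)]))
```

```text
(no output)
```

View pics/f.png

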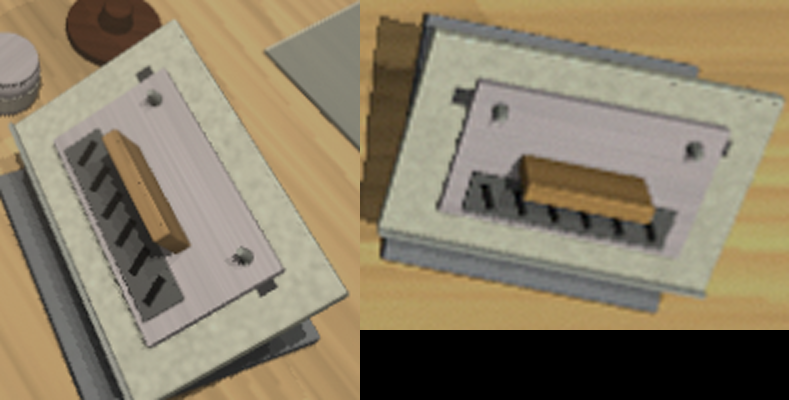

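The plate lies flat on the board with a pin in each hole (side crop (153,99) and (243,256)). I check it numerically against the board's corners.

Run:
```python
from h import *
import pickle
np.set_printoptions(precision=4,suppress=True)
S,T=pickle.load(open("end.pkl","rb"))
s=lambda x,y:(345+x/2,265+y/2); t=lambda x,y:(395+(x-360)/3.3,195+y/3.3)
o,B=boardf((.5791,-.2192,.135),-.2)
for n,a,b in[("TL",t(478,79),s(165,68)),("TR",t(728,130),s(283,270)),("BR",t(672,258),s(150,347)),("BL",t(440,210),s(55,143)),("HL",t(499,112),s(153,99)),("HR",t(694,150),s(241,257)),
  ("bTL",t(425,30),s(178,22)),("bTR",t(783,97),s(346,295)),("bBL",t(381,236),s(12,127))]:
    p,e=tri(T,a,S,b); print(n,p,round(e,4),"board:",B.T@(p-o))
```

```text
TL [ 0.6048 -0.1366  0.1505] 0.0007 board: [0.0161 0.0861 0.0077]
TR [ 0.5698 -0.3124  0.1496] 0.0 board: [ 0.0161 -0.0932  0.0066]
BR [ 0.4819 -0.2944  0.0843] 0.0033 board: [-0.0949 -0.093   0.0046]
BL [ 0.5154 -0.1215  0.0872] 0.0005 board: [-0.0945  0.0831  0.0078]
HL [ 0.5821 -0.1527  0.1433] 0.0009 board: [-0.0037  0.0658  0.0127]
HR [ 0.5552 -0.2897  0.1432] 0.0021 board: [-0.003  -0.0739  0.0121]
bTL [ 0.6423 -0.1015  0.1496] 0.0054 board: [ 0.0399  0.1279 -0.0102]
bTR [ 0.592  -0.3486  0.1556] 0.0017 board: [ 0.0432 -0.1243 -0.0051]
bBL [ 0.4977 -0.081   0.0699] 0.0035 board: [-0.1252  0.1192  0.0082]
```

```bash
python3 -c "
from workcell import bot
print(bot.job_done())"
```

```text
the job is handed in; nothing more can be done
None
```

The aluminium plate hangs by both holes on the stand's pins, flat on the board within measuring error and released. I handed the job in at about 16 s; no verdict came back, and I didn't re-measure the jar, tin and pad, though nothing touched them.

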